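# Tap a clamping wedge tight with a mallet

## Robot

A 6-joint arm with a two-finger parallel gripper is mounted at the origin on a cart in front of the work surface, level with it; the furniture and walls round the work are solid. World frame = base frame: x ahead of the robot, y to its left, z up, the work surface at z = 0. Lengths are in mm, angles in degrees, forces in N, time in s.
With the tool pointing down it reaches from about 350 to 850 mm from the base axis. Payload 8.1 kg.
Tool frame: the origin (TCP) lies between the finger pads; the fingertips stand 22 mm ahead of it and the grasp point (between the pads) lies 3 mm ahead of it (r.nose_length is the z of the fingertips in the tool frame, in mm); z points along the fingers, x is the direction in which the jaws open and shut, and the axes are right-handed (so a half turn about z gives the same grasp; the last joint's range is limited). The gripper opens to 85 mm and grips with 20 to 120 N. Pads are 22 mm wide; open, the fingers measure 114 mm over their backs; the gripper's body (76 mm by 85 mm) begins 54 mm behind the grasp point. The pads swing forward as they close: fully open they stand 13 mm farther back than shut.
Start: joints at [-80.925, 7.471, 85.268, -0, 87.261, -4.893], TCP at [144.855, -582.256, 253.292] pointing down, gripper open.
Joint ranges: [-169.43, 169.43], [-51.17, 129.36], [1.28, 143.12], [-76.62, 256.62], [0, 156.53], [-152.29, 152.29]. Speed limits (degrees/s): [136.94, 136.94, 159.86, 180, 180, 180].

## Interface

Orientations are given as [roll, pitch, yaw] about the fixed x, y, z axes, in that order (R = Rz(yaw) Ry(pitch) Rx(roll)).
In Python, from bench import r gives the robot as it stands.
- The arm moves only by the shell command python3 -m jog 'ROWS' [FORCE]. ROWS is JSON, a list of rows, each a list of 5 numbers: the shift along the tool's x, y, z in m, then the turn about the tool's z in degrees, then the opening in per cent of the stroke, from 0 (shut) to 100 (fully open). A call has 1 to 8 rows; each row is the pose to reach, as a shift and turn from the pose measured when the call began, along the tool's axes at that moment; what a row does not reach only later rows make up. A row lasts 1/10 s, in which the tool goes at most 50 mm and 8.59 degrees, less where a joint would pass 70% of its speed; a pose out of reach is approached as far as the arm can. A call with a gripper value outside its range is refused whole. The fingers move at their own pace and stop on an object; FORCE is the grip in N (left out, the last holds). Time passes only in rows, so rows that repeat a pose let the fingers close. It gives the time, the measured TCP pose, the force and the opening at its end, in the units of the state.
- r.sense(): the state, without advancing time (a new reading comes with each control period).
- r.snapshot(name): name is "scene" or "side" or "wrist"; returns a dict with "image" (400x640x3 uint8, red, green, blue), "K" (3x3 intrinsics, pixels), "T" (4x4, takes a point from camera to world coordinates); the wrist camera has in their place "tool_from_camera" (4x4, takes a point from camera to tool coordinates, whose origin is the TCP and whose axes are the tool frame's). Camera axes: x right, y down, z forward; pixel columns grow to the right and rows downward; lengths in mm; the calibration is good to about 2 mm. A picture is of the moment at which its call begins: read the wrist's pose just before it. There is no depth.
- r.hand_in(): hands the job in, once; it reports no verdict.
Trained networks look in a picture, given as the dict that the camera call returned (one of the last four; its "shot" number tells which), for a name from the list of things; names that differ only in an ending like _2 or _b are one class to them, and where a whole thing is asked for, a point or a joint stands for the part that bears it (a point fixed in the world has none). Each returns a list of dicts, best first, with "conf" (0 to 1); they miss things now and then, are a little off and sometimes report something else, mostly with a low value. They report only what shows in the picture. A call takes as long as a camera call. They do not tell look-alikes from the thing itself.
- r.search_frame(picture, label): "bbox" ([left, top, right, bottom] in pixels, round what is visible of it).
- r.pinpoint(picture, label): "uv" ([column, row] in pixels: a listed point, or the origin of a listed thing).
The state is a dict: "time": time; "joint_pos": joint angles; "qd": joint speeds; "joint_efforts": joint torques, N m; "tool_pos": TCP position; "tcp_rot": TCP orientation; "ft_force": force on the tool from outside, world axes, zero at the start; "wrist_torque": the same for the moment, N m; "finger_gap": finger opening in mm.
Only numpy, scipy, OpenCV 4.12 (cv2) and the standard library are available. Lean on these libraries where they do the work, as an engineer would, in place of code of your own. Each camera call takes 0.05 s, during which the arm holds its last target. There are 200 camera calls.

## Task

The power adapter stands loose in the wedge clamp. Pick up the mallet and drive the wooden wedge in with at least three separate quick, light taps on its thick end, drawing the mallet back clear after each, until the wedge stops advancing and the adapter is clamped tight, but do not hit so hard that the adapter is crushed. Then lay the mallet flat on the bench, away from the clamp; leave the other things where they are, and touch wedge and adapter only with the mallet and the clamp.

Things in the scene. Friction and masses are not known exactly. Their poses are not given: they have to be found in the camera images.
- jig: Fixed aluminium wedge clamp. Origin on the bench, z up, +y = drive direction. Plate 8 mm thick, x -67 to 75, y -45 to 45 mm; a tongue of it (x -52 to -12) runs to y -98 under the wedge. On it, by growing x: abutment wall (x -65 to -51, y -43 to 43, bolt heads to z 42), wedge, blue sliding jaw (y -40 to 40, top z 36), adapter, stop.
- jaw (a joint): Slide of the blue jaw along jig +x, in m: 0 = fully back at the wedge, grows as the wedge presses it towards the adapter. It moves freely (under 1 N) until it meets the adapter; 1 mm of jaw travel takes 6.7 mm of wedge travel.
- stop: Aluminium stop block 14 x 80 x 27 mm behind the adapter, bolted to the plate at a different place each time (4 mm range, so the depth where the wedge gets tight varies by 30 mm). Origin: bottom (8 mm up) of the face that meets the adapter; +x points away from the adapter.
- power_adapter: Black plug-in power adapter, loose, standing on the base plate between jaw and stop, 0 to 1 mm from the stop. Case 50 mm between jaw and stop, 75 mm long in jig y, 32 mm tall. Origin: bottom, middle of its width.
- wedge: Loose light-wood wedge 120 long, 30 tall, 15 (thin end) to 33 mm thick, lying on the plate between abutment and jaw. Origin: underside (8 mm up), middle of the straight face along the abutment; +y to the thin end. Slides easily (under 1 N) until jaw, adapter and stop touch, then resists steeply, within 2 to 6 mm. Friction holds it.
- wedge_butt (a point): Centre of the flat thick end of the wedge, the face to tap, 23 mm above the bench. At the start it stands 18 to 70 mm further out than where it ends tight; it always ends outside the abutment. Once it resists, quick taps with the mallet moving at about 0.1 m/s (0.06 to 0.2) seat it tight; a slow press of under 20 N leaves it too loose, blows of 0.3 m/s and more may crush the adapter.
- mallet: Loose mallet, 0.3 kg, lying flat. Origin: underside of the head, below its centre. Head: grey block 36 x 52 x 36 mm (x, y, z) with white round faces, 33 mm across, looking to +y and -y, 82 mm over the faces. Wooden handle to -x at mid-height (18 mm up), 18 wide, 20 mm tall, flat sided; knob 22 x 24 mm from x -110 to -134.
- mallet_grip (a point): Point in the middle of the mallet's handle, 36 mm from the centre of the head: the place to grip, across the mallet's y axis. Gripped further out, the mallet twists in the fingers.
- solder_reel: Reel of solder, dark flanges, 62 mm wide, 55 mm tall; a bystander to leave alone. Origin: centre of its underside.
- tape_green: Roll of green tape, 58 mm wide, 18 mm tall; a bystander to leave alone. Origin: centre of its underside.
- flux_tin: Round tin with red lid, 58 mm wide, 20 mm tall; a bystander to leave alone. Origin: centre of its underside.
- screwdriver_yellow: Screwdriver with yellow handle, 156 mm long, lying along its y; a bystander to leave alone. Origin: centre of its underside.
- battery_pack: Blue and yellow battery pack, 35 x 50 x 54 mm; a bystander to leave alone. Origin: centre of its underside.
Not all that is in view belongs to the job. There is more than one size of the mallet; the job needs the smaller.

How it is judged (in metres and radians):
On the way, in this order (a step that is already met when the one before it is completed fails the run):
1. the mallet strikes the wedge: first tap (over 1 N) (contact force between mallet and wedge above 1 N).
2. the mallet is drawn back clear of the wedge (face about 15 mm away) after the first tap (horizontal distance between mallet and wedge_butt above 0.055 m and contact force between mallet and wedge below 0.1 N), for 0.05 s.
3. the mallet strikes the wedge: second tap (over 1 N) (contact force between mallet and wedge above 1 N).
4. the mallet is drawn back clear of the wedge (face about 15 mm away) after the second tap (all of step 2), for 0.05 s.
5. the mallet strikes the wedge: third tap (over 1 N) (contact force between mallet and wedge above 1 N).
6. the mallet is drawn back clear of the wedge (face about 15 mm away) after the third tap (all of step 4), for 0.05 s.
At the end, for the whole second after the job is handed in: The adapter is clamped: jaw and stop each press on it with more than 20 N with nobody pushing, wedge and adapter flat and straight in the clamp and still; the mallet lies flat on the bench, at rest, its head more than 80 mm from the wedge's thick end and not touching the clamp (contact force between each of jaw, stop and power_adapter above 20 N and contact force between mallet and jig below 0.1 N and height (world z) of mallet between -0.004 and 0.006 m and angle between mallet's own z axis and vertical below 0.1 rad and linear speed of mallet below 0.02 m/s and horizontal distance between mallet and wedge_butt above 0.08 m and x of wedge in the frame of jig below -0.045 m and angle between the y axis of wedge and the y axis of jig, either way round below 0.06 rad and angle between each of wedge, power_adapter's own z axis and vertical below 0.06 rad and linear speed of wedge below 0.01 m/s).
It fails at once if the adapter is crushed: the jaw presses on it with more than 200 N, blows included (contact force between jaw and power_adapter above 200 N).
It fails at once if the hand or arm touches the wedge or the adapter (contact force between any of the fingers, the arm and wedge above 0.5 N or contact force between any of the fingers, the arm and power_adapter above 0.5 N).
It fails at once if the mallet strikes the adapter (contact force between mallet and power_adapter above 1 N).
It fails at once if a bystander is moved more than 30 mm (distance of any of solder_reel, tape_green, flux_tin, screwdriver_yellow, battery_pack from where it was at the start of the episode above 0.03 m).
It also fails if it takes over 56 s, if anything falls off the work surface, if the arm or the gripper's body presses on something with over 40 N, if the wrist force passes 120 N, or if a joint passes its speed limit or range.

## Working session

There is one attempt and no reset: what is moved stays moved. The work goes in short steps, Python scripts to look and compute and a shell command to move; the robot and the scene stay as the last step left them, time stands still between calls to the robot, and variables do not carry over. Pictures are saved under pics/ and viewed, about 8 in all and at most 12, crops included, and the job is handed in when it is done.

```bash
mkdir -p pics; cat > h.py <<'E'
from bench import r
import numpy as np, cv2
from scipy.spatial.transform import Rotation as R
def toolT():
    s=r.sense(); T=np.eye(4); T[:3,:3]=R.from_euler('xyz',s['tcp_rot'],degrees=True).as_matrix(); T[:3,3]=s['tool_pos']; return T
def snap(n):
    T=toolT(); p=r.snapshot(n)
    p['W']=np.array(p['T']) if n!='wrist' else T@np.array(p['tool_from_camera'])
    return p
def ray(p,uv,z):
    d=np.linalg.inv(np.array(p['K']))@[uv[0],uv[1],1]; d=p['W'][:3,:3]@d; o=p['W'][:3,3]
    return o+d*(z-o[2])/d[2]
def proj(p,X):
    c=np.linalg.inv(p['W'])@np.append(X,1); k=np.array(p['K'])@c[:3]; return k[:2]/k[2]
def save(p,f): cv2.imwrite('pics/'+f,cv2.cvtColor(p['image'],cv2.COLOR_RGB2BGR))
Z=dict(jig=0,stop=8,power_adapter=8,wedge=8,wedge_butt=23,mallet=0,mallet_grip=18,solder_reel=0,tape_green=0,flux_tin=0,screwdriver_yellow=0,battery_pack=0)
def tool(v): return toolT()[:3,:3].T@np.array(v)
E
python3 - <<'E'
from h import *
for n in ('scene','side'):
    p=snap(n); save(p,n+'.png')
    for k,z in Z.items():
        print(n,k,[(np.round(ray(p,d['uv'],z)[:2]).tolist(),np.round(d['uv']).tolist(),round(d['conf'],2)) for d in r.pinpoint(p,k)[:3]])
print(r.sense())
E
python3 -c "
import cv2,numpy as np
" 
```

```text
scene jig [([565.0, 165.0], [313.0, 226.0], 0.86)]
scene stop [([604.0, 172.0], [303.0, 219.0], 0.58), ([360.0, 449.0], [292.0, 312.0], 0.36)]
scene power_adapter [([584.0, 165.0], [308.0, 221.0], 0.87)]
scene wedge [([499.0, 113.0], [339.0, 226.0], 0.74)]
scene wedge_butt [([521.0, 62.0], [345.0, 212.0], 0.72)]
scene mallet [([365.0, 274.0], [335.0, 277.0], 0.76)]
scene mallet_grip [([328.0, 229.0], [356.0, 271.0], 0.83), ([428.0, -113.0], [400.0, 201.0], 0.61)]
scene solder_reel [([721.0, 24.0], [309.0, 185.0], 0.57)]
scene tape_green [([440.0, -138.0], [401.0, 200.0], 0.71), ([767.0, 195.0], [264.0, 201.0], 0.62)]
scene flux_tin [([687.0, 380.0], [236.0, 240.0], 0.55)]
scene screwdriver_yellow [([724.0, -253.0], [360.0, 153.0], 0.45)]
scene battery_pack [([355.0, 449.0], [294.0, 315.0], 0.6)]
side jig [([554.0, 180.0], [318.0, 199.0], 0.94)]
side stop [([600.0, 159.0], [332.0, 202.0], 0.54)]
side power_adapter [([586.0, 165.0], [328.0, 201.0], 0.63), ([770.0, 179.0], [388.0, 201.0], 0.33)]
side wedge [([499.0, 96.0], [297.0, 214.0], 0.62), ([708.0, 18.0], [369.0, 237.0], 0.31)]
si
[... 553 characters left out ...]
0], [268.0, 149.0], 0.59)]
{'time': 1.3, 'joint_pos': array([-8.09252047e+01,  7.47178129e+00,  8.52672378e+01,  4.17637711e-03,
        8.72618413e+01, -4.89129027e+00]), 'qd': array([-0.00850785, -0.05345607,  0.0195956 , -0.06819655,  0.00087274,
       -0.04317201]), 'joint_efforts': array([-6.42124178e-04, -5.69307983e+01, -5.00865376e+01, -2.93959838e-04,
        1.25414892e-03, -5.35769189e-06]), 'tool_pos': array([ 144.87352461, -582.25386882,  253.29119974]), 'tcp_rot': array([-1.79995770e+02,  5.01510531e-04, -7.60341139e+01]), 'ft_force': array([ 0.54405382, -0.72749584,  0.24192502]), 'wrist_torque': array([ 0.04037832,  0.02573328, -0.0032732 ]), 'finger_gap': 85.52534009420803}
```

View pics/scene.png

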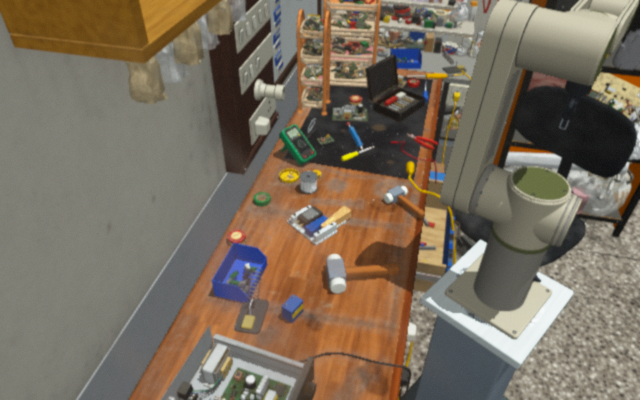

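View pics/side.png

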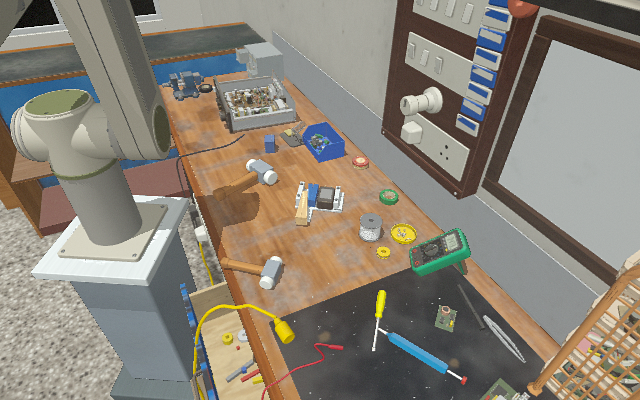

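Small mallet: head at about (460,-135), with its handle towards the robot. The big one at (360,280) is the decoy. The jig is near (560,170), with the wedge sticking out towards -y. Moving above the small mallet for a close look.

```bash
python3 -m jog '[[-0.36,-0.36,0,45,100],[-0.36,-0.36,0,45,100],[-0.36,-0.36,0,45,100],[-0.36,-0.36,0,45,100],[-0.36,-0.36,0,45,100],[-0.36,-0.36,0,45,100],[-0.36,-0.36,0,45,100],[-0.36,-0.36,0,45,100]]'
python3 -m jog '[[-0.02,-0.1,0,0,100],[-0.02,-0.1,0,0,100],[-0.02,-0.1,0,0,100]]'
python3 - <<'E'
from h import *
p=snap('wrist'); save(p,'w1.png')
for k in Z:
    z=Z[k]; print(k,[(np.round(ray(p,d['uv'],z)[:2]).tolist(),np.round(d['uv']).tolist(),round(d['conf'],2)) for d in r.pinpoint(p,k)[:3]]) if k in('mallet','mallet_grip','wedge_butt','wedge','jig') else 0
s=r.sense();print(s['time'],s['tool_pos'],s['tcp_rot'])
print(np.round(tool(np.array([425,-114,0])-s['tool_pos'])), p['tool_from_camera'],p['K'])
E
```

```text
time: 2.1
tool_pos: [347.9, -244.4, 253.6]
tcp_rot: [-179.9, -0.0, -121.1]
ft_force: [1.5, -1.0, -0.3]
finger_gap: 85.4
time: 2.4
tool_pos: [447.0, -278.6, 250.3]
tcp_rot: [179.8, 0.1, -120.9]
ft_force: [-1.7, 0.5, -1.4]
finger_gap: 85.9
jig []
wedge [([503.0, 114.0], [18.0, 295.0], 0.57)]
wedge_butt [([513.0, 54.0], [38.0, 272.0], 0.86)]
mallet [([461.0, -128.0], [201.0, 224.0], 0.71)]
mallet_grip [([430.0, -123.0], [208.0, 254.0], 0.75)]
2.7 [ 443.20659706 -279.02128259  254.75190979] [-1.79845547e+02 -2.31308871e-02 -1.21114284e+02]
[-132.  102.  254.] [[ 9.99998622e-01 -1.11518350e-03  1.22976818e-03 -4.90347631e-01]
 [ 7.06309230e-04  9.56188166e-01  2.92751930e-01 -7.50883650e+01]
 [-1.50236190e-03 -2.92750658e-01  9.56187636e-01 -1.19634754e+02]
 [ 0.00000000e+00  0.00000000e+00  0.00000000e+00  1.00000000e+00]] [[339.28177842   0.         317.51440696]
 [  0.         339.28177842 202.66831103]
 [  0.           0.           1.        ]]
```

View pics/w1.png

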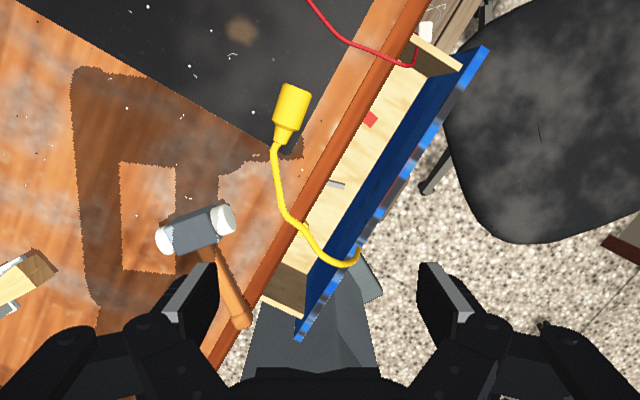

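The wrist image shows the mallet head at about (195,230), with the handle running to (243,322) and the faces at (165,240) and (225,220). The wedge butt is at (38,272).

```bash
python3 - <<'E'
from h import *
K=np.array([[339.28,0,317.51],[0,339.28,202.67],[0,0,1]])
tc=np.array([[1,-.0011,.0012,-.49],[.0007,.9562,.29275,-75.09],[-.0015,-.29275,.9562,-119.63],[0,0,0,1]])
p={'K':K,'W':toolT()@tc}
for n,uv,z in(('end',(243,322),22),('f1',(163,240),18),('f2',(228,220),18),('hstart',(210,250),22)): print(n,ray(p,uv,z).round(1))
E
python3 -m jog '[[-0.13,0.08,0,0,100],[-0.13,0.08,0,0,100],[-0.13,0.08,0,0,100],[-0.13,0.08,0,0,100],[-0.13,0.08,0,0,100]]'
python3 - <<'E'
from h import *
p=snap('wrist'); save(p,'w2.png')
for k in('mallet','mallet_grip','wedge_butt','wedge','jig','stop','power_adapter'):
    z=Z[k]; print(k,[(np.round(ray(p,d['uv'],z)[:2],1).tolist(),np.round(d['uv']).tolist(),round(d['conf'],2)) for d in r.pinpoint(p,k)[:3]])
s=r.sense();print(s['time'],s['tool_pos'],s['tcp_rot'])
np.savez('w2.npz',K=p['K'],W=p['W'])
E
```

```text
end [ 332.9 -106.6   22. ]
f1 [467.6 -88.9  18. ]
f2 [ 449. -166.   18.]
hstart [ 430.8 -129.2   22. ]
time: 3.2
tool_pos: [441.7, -125.6, 255.7]
tcp_rot: [-179.7, -0.0, -121.0]
ft_force: [0.2, -0.2, -0.6]
finger_gap: 85.6
mallet [([466.4, -130.2], [310.0, 149.0], 0.73)]
mallet_grip [([426.8, -121.1], [321.0, 187.0], 0.74), ([326.1, 247.5], [120.0, 390.0], 0.46)]
wedge_butt [([514.0, 55.1], [140.0, 202.0], 0.73)]
wedge [([500.1, 118.1], [112.0, 235.0], 0.69)]
jig [([561.6, 173.6], [44.0, 214.0], 0.62)]
stop [([605.2, 170.1], [13.0, 182.0], 0.65)]
power_adapter [([580.1, 169.5], [30.0, 201.0], 0.77)]
3.6 [ 441.76625629 -127.1888943   254.34385461] [-1.79867097e+02 -2.88711882e-02 -1.21201934e+02]
```

View pics/w2.png

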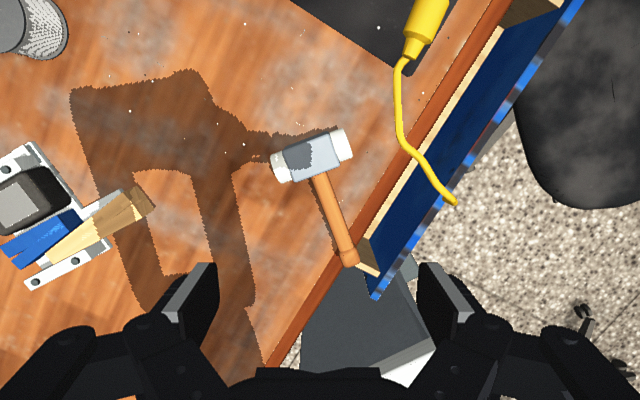

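The mallet head faces are at (276,167) and (346,146) and the knob end is at (352,263). The clamp is at the left edge, with the wedge butt at (140,202).

```bash
python3 - <<'E'
from h import *
p=dict(np.load('w2.npz'))
a=lambda u,z:ray(p,u,z)[:2]
f1,f2,e=a((273,167),18),a((349,146),18),a((351,262),20)
c=(f1+f2)/2; print('faces',f1,f2,c,np.linalg.norm(f1-f2),'end',e)
d=c-e; print('yaw handle',np.degrees(np.arctan2(d[1],d[0])),np.linalg.norm(d)); d=f1-f2; print('yaw faces',np.degrees(np.arctan2(d[1],d[0]))-90)
# handle edge midpoints
h1=a((323,190),28);h2=a((343,243),28);d=h1-h2;print(h1,h2,np.degrees(np.arctan2(d[1],d[0])))
print('bolts',a((37,282),42),a((103,245),42))
for t in ((427,-121),): print(tool(np.array([*t,25])-r.sense()['tool_pos']))
E
```

```text
faces [471.94966961 -88.41370453] [ 449.5249568  -168.86568827] [ 460.73731321 -128.6396964 ] 83.51879688514366 end [ 332.62580117 -105.16787897]
yaw handle -10.382240493979548 130.24394699695435
yaw faces -15.57496766216893
[ 424.98292382 -122.3344133 ] [ 361.35126266 -110.28563218] -10.72212774951217
bolts [500.92157468 199.75546246] [497.17690828 107.80101072]
[  2.24052905  16.36840825 229.30766151]
```

```bash
python3 -m jog '[[0.002,0.016,0.05,-8,100],[0.002,0.016,0.1,-16,100],[0.002,0.016,0.14,-19,100],[0.002,0.016,0.14,-19,100]]'
python3 - <<'E'
from h import *
p=snap('wrist'); save(p,'w3.png'); np.savez('w3.npz',K=p['K'],W=p['W'])
for k in('mallet','mallet_grip'):
    z=Z[k]; print(k,[(np.round(ray(p,d['uv'],z)[:2],1).tolist(),np.round(d['uv']).tolist(),round(d['conf'],2)) for d in r.pinpoint(p,k)[:3]])
s=r.sense();print(s['time'],s['tool_pos'],s['tcp_rot'])
E
```

```text
time: 4.0
tool_pos: [422.5, -119.3, 108.1]
tcp_rot: [179.4, 0.0, -102.2]
ft_force: [-0.7, -0.5, -0.0]
finger_gap: 85.6
mallet [([461.0, -130.4], [322.0, 152.0], 0.77)]
mallet_grip [([428.3, -123.7], [323.0, 208.0], 0.75)]
4.15 [ 428.39145486 -121.51210141  116.37207309] [-1.79779880e+02 -8.85918826e-02 -1.02325628e+02]
```

View pics/w3.png

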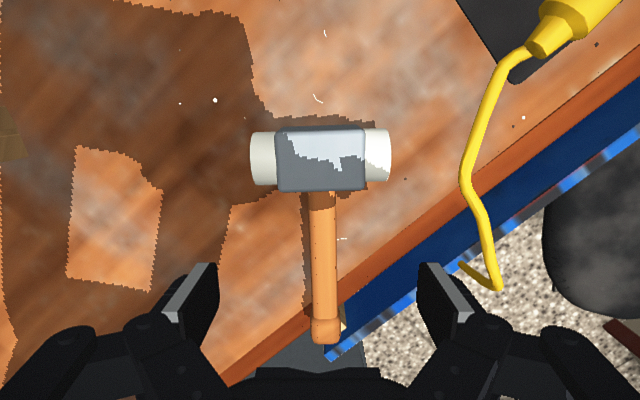

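The mallet is squarely between the fingers, with the head at (320,160) and the handle along column 322. Descending and gripping.

```bash
python3 -m jog '[[0.001,0.001,0.05,1,100],[0.001,0.001,0.08,1,100],[0.001,0.001,0.091,1,100],[0.001,0.001,0.091,1,100],[0.001,0.001,0.091,1,100]]'
python3 -m jog '[[0,0,0,0,0],[0,0,0,0,0],[0,0,0,0,0],[0,0,0,0,0],[0,0,0,0,0],[0,0,0,0,0],[0,0,0,0,0]]' 80
```

```text
time: 4.65
tool_pos: [429.5, -123.3, 27.9]
tcp_rot: [-179.6, -0.1, -103.3]
ft_force: [1.0, 0.1, -0.1]
finger_gap: 85.3
time: 5.35
tool_pos: [429.7, -123.6, 28.4]
tcp_rot: [-179.6, -0.1, -103.3]
ft_force: [-2.6, 0.1, 5.5]
finger_gap: 16.5
```

```bash
python3 -m jog '[[0,0,-0.03,0,0],[0,0,-0.07,0,0],[0,0,-0.12,0,0],[-0.03,-0.01,-0.13,-5,0],[-0.068,-0.029,-0.13,-11,0],[-0.068,-0.029,-0.13,-11,0],[-0.068,-0.029,-0.13,-11,0]]'
python3 - <<'E'
from h import *
p=snap('wrist'); save(p,'w4.png'); np.savez('w4.npz',K=p['K'],W=p['W'])
for k in('wedge_butt','wedge','jig','stop','power_adapter'):
    z=Z[k]; print(k,[(np.round(ray(p,d['uv'],z)[:2],1).tolist(),np.round(d['uv']).tolist(),round(d['conf'],2)) for d in r.pinpoint(p,k)[:3]])
s=r.sense();print(s['time'],s['tool_pos'],s['tcp_rot'],s['finger_gap'])
E
```

```text
time: 6.05
tool_pos: [472.3, -62.8, 157.6]
tcp_rot: [-179.7, -0.2, -92.3]
ft_force: [-1.4, -0.7, -3.5]
finger_gap: 16.8
wedge_butt [([515.6, 54.7], [157.0, 151.0], 0.59)]
wedge [([499.5, 116.0], [93.0, 171.0], 0.84)]
jig [([558.4, 172.7], [10.0, 98.0], 0.75)]
stop []
power_adapter []
6.35 [472.19011144 -64.19818148 158.08009462] [-179.63155689   -0.2187638   -92.43024737] 16.503872264279767
```

View pics/w4.png

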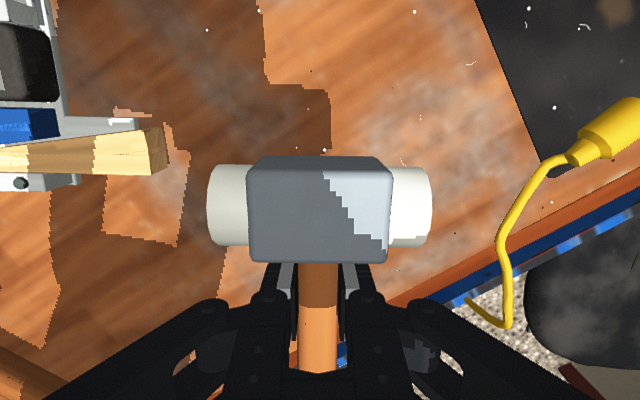

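The mallet is held square: head at (320,208), handle centred between the fingers. The wedge butt is ahead at (157,151), with its straight edge almost level in the image, so the strike axis is parallel to tool -x.

```bash
python3 - <<'E'
from h import *
p=dict(np.load('w4.npz')); T=toolT(); iT=np.linalg.inv(T)
s=r.sense(); zt=s['tool_pos'][2]+7.6; zm=s['tool_pos'][2]-10.4
f=lambda u,z:(iT@np.append(ray(p,u,z),1))[:3].round(1)
print('head top corners',f((252,160),zt),f((388,160),zt),f((250,258),zt),f((390,258),zt))
print('faces',f((207,205),zm),f((432,205),zm))
for b in((515,55,23),(513.7,55.3,23)): print('butt',(iT@np.append(b,1))[:3].round(1))
a=ray(p,(60,173),38);b=ray(p,(150,174),38);print(a,b, f((166,170),38), f((148,128),38),f((153,174),38))
E
```

```text
head top corners [-23.5 -55.8  -7.3] [ 21.6 -55.9  -7.2] [-26.1 -20.1  -7.6] [ 24.6 -20.1  -7.4]
faces [-45.9 -34.5  10.4] [ 44.3 -34.6  10.8]
butt [-121.4  -36.9  134.9]
butt [-121.7  -35.5  134.8]
[504.55506193 119.83685432  38.        ] [501.18678169  55.82102811  38.        ] [-109.8  -26.   119.8] [-118.5  -55.4  120. ] [-119.5  -23.1  119.8]
```

```bash
python3 -m jog '[[0,-0.001,0.05,0,0],[0,-0.001,0.09,0,0],[0,-0.001,0.117,0,0],[0,-0.001,0.117,0,0],[0,-0.001,0.117,0,0]]' 110
python3 - <<'E'
from h import *
p=snap('wrist'); save(p,'w5.png'); np.savez('w5.npz',K=p['K'],W=p['W'])
T=toolT(); print(T[:3,3].round(1), r.sense()['tcp_rot'],r.sense()['ft_force'])
for k in('wedge_butt','wedge'):
    print(k,[((np.linalg.inv(T)@np.append(ray(p,d['uv'],Z[k]),1))[:3].round(1).tolist(),np.round(d['uv']).tolist(),round(d['conf'],2)) for d in r.pinpoint(p,k)[:2]])
E
```

```text
time: 6.85
tool_pos: [473.7, -65.0, 41.4]
tcp_rot: [-179.7, -0.2, -92.5]
ft_force: [0.0, -0.1, -2.8]
finger_gap: 15.9
[475.  -65.3  42.7] [-179.5224941    -0.24191617  -92.46422452] [-0.6790817   0.87470286 -0.91357083]
wedge_butt [([-121.0, -34.7, 19.5], [31.0, 196.0], 0.74)]
wedge []
```

View pics/w5.png

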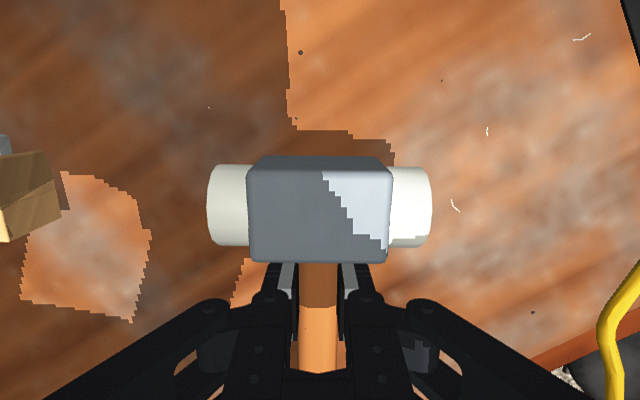

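The mallet is level and in line with the butt (at left, (31,196)), about 78 mm away. First tap at 0.1 m/s.

```bash
python3 -m jog '[[-0.03,0.001,0,0,0],[-0.05,0.001,0,0,0],[-0.06,0.001,0,0,0],[-0.07,0.001,0,0,0],[-0.08,0.001,0,0,0],[-0.09,0.001,0,0,0]]'
python3 -c "
from bench import r; print(r.sense()['ft_force'])"
```

```text
time: 7.6
tool_pos: [479.0, 24.9, 43.5]
tcp_rot: [-179.4, -0.3, -92.5]
ft_force: [1.6, -0.6, -2.1]
finger_gap: 15.5
[ 1.6034671  -0.55094708 -2.06044578]
```

```bash
python3 -m jog '[[0.02,0,0,0,0],[0.03,0,0,0,0],[0.03,0,0,0,0]]'
python3 - <<'E'
from h import *
p=snap('wrist'); save(p,'w6.png'); np.savez('w6.npz',K=p['K'],W=p['W'])
T=toolT(); print(T[:3,3].round(1), r.sense()['tcp_rot'],r.sense()['ft_force'])
for k in('wedge_butt','wedge'):
    print(k,[((np.linalg.inv(T)@np.append(ray(p,d['uv'],Z[k]),1))[:3].round(1).tolist(),ray(p,d['uv'],Z[k]).round(1),round(d['conf'],2)) for d in r.pinpoint(p,k)[:2]])
E
```

```text
time: 7.9
tool_pos: [477.8, -6.1, 43.6]
tcp_rot: [-179.4, -0.3, -92.6]
ft_force: [-0.3, 0.1, -2.7]
finger_gap: 15.7
[477.7  -5.5  43.6] [-179.36782894   -0.27198832  -92.57544624] [ 0.31470603  0.73548141 -3.72584629]
wedge_butt [([-72.5, -34.9, 20.6], array([516.1,  65.3,  23. ]), 0.84)]
wedge [([-133.0, -19.4, 35.2], array([503.5, 126.3,   8. ]), 0.93)]
```

```bash
python3 -m jog '[[-0.008,0.001,0.002,0,0],[-0.018,0.001,0.002,0,0],[-0.028,0.001,0.002,0,0],[-0.038,0.001,0.002,0,0]]'
python3 -m jog '[[0.02,0,0,0,0],[0.022,0,0,0,0]]'
```

```text
time: 8.45
tool_pos: [478.3, 34.3, 41.3]
tcp_rot: [-179.4, -0.3, -92.5]
ft_force: [-0.1, -1.5, -3.1]
finger_gap: 15.6
time: 8.65
tool_pos: [477.4, 12.4, 41.4]
tcp_rot: [-179.4, -0.3, -92.4]
ft_force: [-0.1, 0.2, -3.6]
finger_gap: 15.2
```

```bash
python3 -m jog '[[-0.01,0,0,0,0],[-0.02,0,0,0,0],[-0.03,0,0,0,0]]'
python3 -m jog '[[0.02,0,0,0,0],[0.022,0,0,0,0]]'
```

```text
time: 8.95
tool_pos: [478.9, 43.7, 41.4]
tcp_rot: [-179.4, -0.3, -92.4]
ft_force: [-0.2, -2.3, -2.5]
finger_gap: 15.5
time: 9.15
tool_pos: [477.9, 22.0, 41.5]
tcp_rot: [-179.4, -0.3, -92.4]
ft_force: [-0.3, -0.6, -3.0]
finger_gap: 15.7
```

```bash
python3 -m jog '[[-0.008,0,0,0,0],[-0.018,0,0,0,0],[-0.028,0,0,0,0]]'
python3 -m jog '[[0.02,0,0,0,0],[0.022,0,0,0,0]]'
```

```text
time: 9.45
tool_pos: [479.2, 51.4, 41.3]
tcp_rot: [-179.3, -0.3, -92.4]
ft_force: [1.2, -1.8, -2.4]
finger_gap: 15.8
time: 9.65
tool_pos: [478.2, 29.8, 41.4]
tcp_rot: [-179.4, -0.3, -92.3]
ft_force: [0.4, 1.1, -3.1]
finger_gap: 15.8
```

```bash
python3 -m jog '[[-0.008,0,0,0,0],[-0.018,0,0,0,0],[-0.028,0,0,0,0]]'
python3 -m jog '[[0.02,0,0,0,0],[0.022,0,0,0,0]]'
```

```text
time: 9.95
tool_pos: [479.4, 59.1, 41.3]
tcp_rot: [-179.3, -0.3, -92.3]
ft_force: [1.1, -2.1, -2.2]
finger_gap: 15.6
time: 10.15
tool_pos: [478.5, 37.5, 41.4]
tcp_rot: [-179.3, -0.3, -92.3]
ft_force: [-0.5, -0.2, -4.2]
finger_gap: 15.5
```

```bash
python3 -m jog '[[-0.007,0,0,0,0],[-0.017,0,0,0,0],[-0.027,0,0,0,0]]'
python3 -m jog '[[0.02,0,0,0,0],[0.022,0,0,0,0]]'
```

```text
time: 10.45
tool_pos: [479.7, 65.8, 41.3]
tcp_rot: [-179.3, -0.3, -92.3]
ft_force: [1.3, -1.6, -2.6]
finger_gap: 15.8
time: 10.65
tool_pos: [478.7, 44.2, 41.4]
tcp_rot: [-179.3, -0.3, -92.2]
ft_force: [0.3, 0.5, -3.6]
finger_gap: 15.4
```

```bash
python3 -m jog '[[-0.007,0,0,0,0],[-0.017,0,0,0,0],[-0.027,0,0,0,0]]'
python3 -m jog '[[0.02,0,0,0,0],[0.022,0,0,0,0]]'
python3 - <<'E'
from h import *
p=snap('wrist'); save(p,'w7.png')
T=toolT(); print(T[:3,3].round(1), r.sense()['time'])
for k in('wedge_butt','wedge','jig'):
    print(k,[((np.linalg.inv(T)@np.append(ray(p,d['uv'],Z[k]),1))[:3].round(1).tolist(),ray(p,d['uv'],Z[k]).round(1),round(d['conf'],2)) for d in r.pinpoint(p,k)[:2]])
E
```

```text
time: 10.95
tool_pos: [479.0, 70.2, 40.9]
tcp_rot: [-179.5, -0.6, -92.2]
ft_force: [-8.4, -51.6, 6.6]
finger_gap: 15.8
time: 11.15
tool_pos: [478.0, 48.3, 41.1]
tcp_rot: [-179.5, -0.6, -92.2]
ft_force: [-0.4, 0.1, -3.5]
finger_gap: 15.9
[478.1  48.6  41.1] 11.2
wedge_butt [([-60.2, -37.2, 17.9], array([517.8, 107.2,  23. ]), 0.66), ([-1.5, 6.8, 18.1], array([471.5,  50.2,  23. ]), 0.43)]
wedge [([-120.2, -23.1, 32.1], array([506.2, 167.5,   8. ]), 0.77)]
jig [([-127.3, -75.4, 40.6], array([558.8, 172.4,   0. ]), 0.65)]
```

View pics/w7.png

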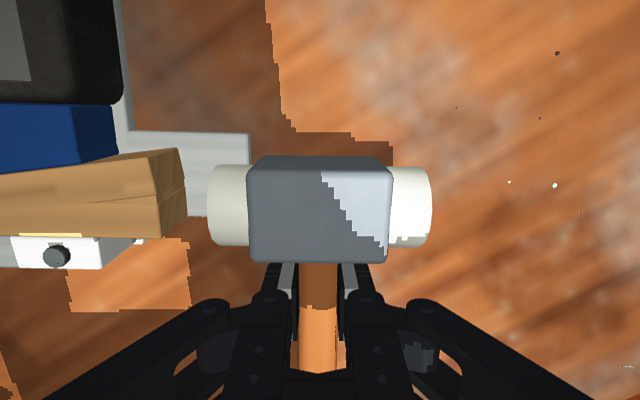

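The wedge is now resisting (51 N at the front). It lies flat against the abutment, with a clear gap to the mallet (butt at column 185, face at column 207). A confirming light tap to about the same depth.

```bash
python3 -m jog '[[-0.002,0,0,0,0],[-0.012,0,0,0,0],[-0.0219,0,0,0,0]]'
python3 -m jog '[[0.02,0,0,0,0],[0.022,0,0,0,0]]'
```

```text
time: 11.65
tool_pos: [478.3, 70.4, 40.7]
tcp_rot: [-179.6, -0.7, -92.2]
ft_force: [-9.8, -52.7, 5.9]
finger_gap: 15.9
time: 11.85
tool_pos: [477.3, 48.3, 40.9]
tcp_rot: [-179.6, -0.8, -92.2]
ft_force: [1.1, 0.1, -2.9]
finger_gap: 15.8
```

```bash
python3 -m jog '[[-0.002,0,0,0,0],[-0.012,0,0,0,0],[-0.0222,0,0,0,0]]'
python3 -m jog '[[0.03,0,0,0,0],[0.07,0,0,0,0],[0.11,0,-0.03,0,0],[0.13,0,-0.03,0,0],[0.13,0,-0.03,0,0]]'
python3 - <<'E'
from h import *
p=snap('wrist'); save(p,'w8.png'); np.savez('w8.npz',K=p['K'],W=p['W'])
T=toolT(); print(T[:3,3].round(1), r.sense()['tcp_rot'],r.sense()['time'])
for k in('wedge_butt','wedge','jig','mallet'):
    print(k,[(ray(p,d['uv'],Z[k]).round(1),round(d['conf'],2)) for d in r.pinpoint(p,k)[:2]])
E
```

```text
time: 12.15
tool_pos: [477.6, 70.5, 40.5]
tcp_rot: [-179.6, -0.9, -92.2]
ft_force: [-11.9, -51.6, 4.8]
finger_gap: 15.7
time: 12.65
tool_pos: [473.7, -60.3, 73.9]
tcp_rot: [-179.5, -0.9, -92.3]
ft_force: [-0.9, 1.0, -3.5]
finger_gap: 15.5
[473.  -58.9  73. ] [-179.58175766   -0.88390907  -92.30511162] 12.7
wedge_butt [(array([503.7, -63.1,  23. ]), 0.54)]
wedge []
jig []
mallet [(array([495.4, -62.8,   0. ]), 0.57)]
```

Three tight taps ended at TCP y = 70.2, 70.4 and 70.5 mm, so the wedge has stopped. Laying the mallet down here, about 165 mm from the butt.

```bash
python3 -m jog '[[0,0,0.02,0,0],[0,0,0.035,0,0],[0,0,0.041,0,0],[0,0,0.043,0,0],[0,0,0.043,0,0]]'
```

```text
time: 13.4
tool_pos: [472.3, -57.3, 29.1]
tcp_rot: [-179.7, -0.8, -92.1]
ft_force: [1.2, 0.0, -1.8]
finger_gap: 15.8
```

```bash
python3 -m jog '[[0,0,0.0005,0,0],[0,0,0.001,0,0],[0,0,0.001,0,0]]'
```

```text
time: 13.7
tool_pos: [472.8, -57.1, 28.8]
tcp_rot: [-179.7, -0.8, -92.1]
ft_force: [-2.3, 2.8, 3.5]
finger_gap: 15.4
```

```bash
python3 -m jog '[[0,0,0,0,40],[0,0,0,0,60],[0,0,0,0,60],[0,0,0,0,60],[0,0,0,0,60]]'
python3 -m jog '[[0,0,-0.02,0,60],[0,0,-0.06,0,60],[0,0,-0.11,0,60],[0,0,-0.16,0,60],[0,0,-0.21,0,60],[0,0.04,-0.21,0,60],[0,0.04,-0.21,0,60]]'
python3 - <<'E'
from h import *
p=snap('wrist'); save(p,'w9.png')
T=toolT(); print(T[:3,3].round(1), r.sense()['tcp_rot'],r.sense()['time'])
for k in('wedge_butt','wedge','jig','mallet','mallet_grip'):
    print(k,[(ray(p,d['uv'],Z[k]).round(1),round(d['conf'],2)) for d in r.pinpoint(p,k)[:2]])
E
```

```text
time: 14.2
tool_pos: [472.8, -57.1, 28.8]
tcp_rot: [-179.7, -0.8, -92.1]
ft_force: [0.2, 1.6, -0.3]
finger_gap: 51.3
time: 14.9
tool_pos: [429.9, -52.5, 240.0]
tcp_rot: [-179.6, -0.9, -92.1]
ft_force: [-0.1, -0.4, -0.8]
finger_gap: 51.4
[431.  -52.5 239.2] [-179.60953546   -0.85040175  -92.0705432 ] 14.95
wedge_butt [(array([518.4, 107.4,  23. ]), 0.6), (array([556.7, 157.4,  23. ]), 0.24)]
wedge [(array([505.2, 168.6,   8. ]), 0.77)]
jig [(array([557.9, 170.8,   0. ]), 0.76)]
mallet [(array([509.7, -58.2,   0. ]), 0.74), (array([361.7, 276.1,   0. ]), 0.65)]
mallet_grip [(array([326.4, 249.2,  18. ]), 0.75), (array([471.5, -57.9,  18. ]), 0.55)]
```

View pics/w9.png

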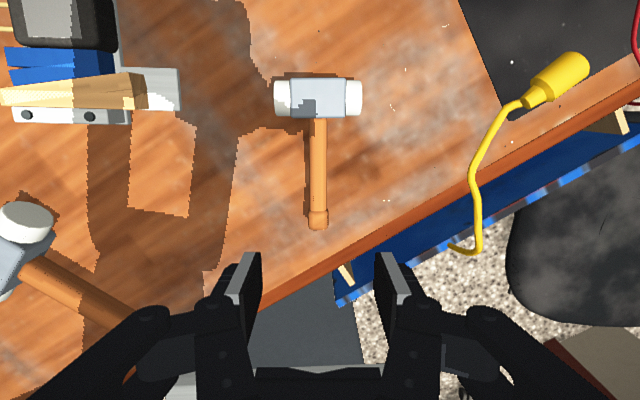

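The mallet lies flat at (318,97) in the image, well away from the clamp. The wedge is straight along the abutment and the jaw is against the adapter. Handing in.

```bash
python3 -c "
from bench import r; print(r.hand_in(), r.sense()['time'])"
```

```text
the job is handed in; nothing more can be done
the job is handed in; nothing more can be done
```

I picked up the smaller mallet and drove the wedge in with nine taps at about 0.1 m/s, drawing the mallet back at least 20 mm each time. I then laid it flat on the bench and handed the job in at about 15 s.

- **Wedge:** The last three taps each ended at about 52 N on the wrist. The mallet stopped at y = 70.2, 70.4 and 70.5 mm, so the wedge had all but stopped advancing, after about 52 mm of travel.
- **Last picture:** The wedge lies straight along the abutment. The mallet lies flat at about (510, -58) mm, some 165 mm from the wedge's thick end. I moved nothing else that I know of, but did not re-measure the bystanders.
- **Not checked:** I couldn't measure the jaw's force on the adapter. That it is tight but not crushed is inferred from the wrist force and the wedge stopping. The first six taps only slid the loose wedge, and the wrist force read at the end of each was about 1 to 2 N. Whether each of those passed the 1 N mark was not measured, but the last three clearly did.
- **Disagreed:** While the mallet was held above the bench, the network placed the wedge butt on the mallet head. I ignored that reading, and the last picture gave the butt at (518, 107) mm, the same as before.

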